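Release a steel blank down the feed chute and stop it softly

TASK

Pull the chute's gate bar fully out by its black post so that the steel blank rolls down the chute by itself. Leave the blank alone until its middle has passed the black strip, then catch it softly with the fingers moving along with it and ease it gradually to rest over 5 cm or more, with no knock, no sudden stop and no gripping, while the whole blank is still on the chute. Finish while holding it there, at rest and leaning lightly against the fingers, and leave the other things on the bench alone.

Things in the scene. Friction and masses are not known exactly. Their poses are not given: they have to be found in the camera images.
- chute: Fixed aluminium feed chute. Origin on the bench under its middle; frame level, z up, y points (horizontally) down the chute, -x side faces the robot. Flat channel floor from y = -240 to the open lower end at y = +220 mm, sloping 5 in 100: height above bench 70 mm - 0.05 y. Inner width 56 mm (x -28 to 28), rims 6 mm thick, 12 mm above the floor; a 30 mm end plate closes the top end.
- strip (a point): Middle of the black strip, 8 mm wide, that crosses the chute's floor and rims (chute frame x 0, y 20, z 69 mm).
- chute_end (a point): Middle of the open lower edge of the chute's floor (chute frame x 0, y 220, z 59 mm).
- tray (a point): Floor centre of the grey overrun tray on the bench below the open end (chute y 228 to 328 mm, walls 45 mm high, far wall 75 mm). A blank that falls in here is lost.
- blank: Plain steel cylinder, diameter 50, length 50 mm, nominally 0.77 kg (±15 %), lying across the channel, at first against the gate at chute y -190 mm. Origin at its centre, 25 mm above the floor, own x along its axis. Set free it passes the strip after 1.4 s at 0.22 m/s and would reach 0.27 at the end. It leans on a stop with 0.2 to 0.4 N; meeting one at under 0.1 m/s is soft.
- gate (a joint): Travel of the gate bar in m: 0 closed, 0.055 fully out (along the chute's -x, towards the robot). The bar, 10 mm wide and 12 mm thick, crosses the channel at chute y = -159.5 mm, its underside 14 mm above the floor; closed it reaches to x = +12 mm. The blank comes free at about 0.04. Friction about 1.5 N; the bar stays where it is left.
- gate_post (a point): Top of the gate's upright black post, 16 mm square, 74 mm tall, on the outer end of the bar: the handle, pinched from above along the chute's y; it moves with the gate. Closed it is at chute x -82, y -159.5, z 166 mm; the bar's top is at z 104 mm.
- oil: White bottle with a black cap, 56 mm diameter, 130 mm tall, standing beyond the chute. Origin at its foot. Not to be moved.
- bitbox: Flat clear plastic box 60 x 90 x 22 mm, beyond the chute. Origin under its centre. Not to be moved.
- bitbox2: Flat white plastic box 60 x 90 x 22 mm, on the bench to the robot's right. Origin under its centre. Not to be moved.
- driver: Screwdriver lying on the bench to the robot's left. Origin under its middle, own x along it towards the tip. Not to be moved.
Mind the look-alikes: they are no part of the job. There is more than one size of the blank; the job needs the largest.

How it is judged:
On the way, in this order (a step that is already met when the one before it is completed fails the run):
1. the gate bar has been pulled fully out (value of joint gate above 0.042 m), for 0.1 s.
2. the blank rolls past the black strip on its own, untouched (y of blank in the frame of chute above 0.02 m and linear speed of blank above 0.17 m/s and contact force between the fingers and blank below 0.05 N).
3. it is being slowed down gradually (y of blank in the frame of chute above 0.02 m and linear speed of blank between 0.11 and 0.17 m/s), for 0.06 s.
4. it is eased on down, nearly to rest (y of blank in the frame of chute above 0.02 m and linear speed of blank between 0.04 and 0.1 m/s), for 0.06 s.
5. the blank rests against the fingers on the chute below the strip (y of blank in the frame of chute between 0.02 and 0.197 m and z of blank in the frame of chute above 0.075 m and linear speed of blank below 0.02 m/s and contact force between the fingers and blank above 0.04 N and value of joint gate above 0.042 m), for 1.5 s.
At the end, for the whole second after the job is handed in: The gate is out (more than 42 mm), the blank lies on the chute with its centre between the black strip and 23 mm before the open end, slower than 0.02 m/s and leaning on the fingers (more than 0.04 N) (all of step 5); the arm keeps its last pose, push and grip.
It fails at once if the robot touches the blank before its middle has passed the black strip (y of blank in the frame of chute below 0.017 m and contact force between any of the arm, the fingers and blank above 0.2 N).
It fails at once if the blank is knocked or gripped: a contact force of more than 10 N (contact force between any of the arm, the fingers and blank above 10 N).
It fails at once if the blank runs over the end or leaves the chute (y of blank in the frame of chute above 0.22 m or z of blank in the frame of chute below 0.07 m).
It fails at once if another thing on the bench is moved by more than 20 mm (distance of any of oil, bitbox, bitbox2, driver from where it was at the start of the episode above 0.02 m).
It also fails if it takes over 29 s, if anything falls off the work surface, if the arm or the gripper's body presses on something with over 40 N, if the wrist force passes 120 N, or if a joint passes its speed limit or range.

ROBOT

A 6-joint arm with a two-finger parallel gripper is mounted at the origin on the work surface. World frame = base frame: x ahead of the robot, y to its left, z up, the work surface at z = 0. Lengths are in m, angles in rad, forces in N, time in s.
With the tool pointing down it reaches from about 0.35 to 0.775 m from the base axis. Payload 5.5 kg.
Tool frame: the origin (TCP) lies midway between the tips of the shut fingers; the grasp point (between the pads) lies 19 mm behind it; z points along the fingers, y is the line along which they close (so a half turn about z gives the same grasp; the last joint's range is limited). The gripper opens to 85 mm and grips with 20 to 120 N. Pads are 22 mm wide; open, the fingers measure 114 mm over their backs; the gripper's body (76 mm by 85 mm) begins 54 mm behind the grasp point. The pads swing forward as they close: fully open they stand 13 mm farther back than shut.
Start: joints at [-0.14, 0.313, 0.046, 1.304, 0, 1.431], TCP at [0.575, -0, 0.231] pointing down, gripper open.
Joint ranges: [-2.76, 2.76], [-0.86, 1.69], [-1.03, 1.26], [-2.2, 2.34], [-1.47, 1.5], [-3.14, 3.14]. Speed limits (rad/s): [2.57, 2.57, 3.14, 3.14, 3.14, 3.14].

INTERFACE

Orientations are given as a rotation vector (axis times angle).
In Python, from bench import observe, read_camera, get_calibration, close_job gives the robot as it stands.
- The arm moves only by the shell command python3 -m jog 'ROWS' [OPENING]. ROWS is JSON, a list of rows, each an object of numbers: "dx", "dy", "dz": the shift along the tool's x, y, z normalised to -1 to 1, where 1 is 200 mm; "roll": the turn about the tool's z normalised to -1 to 1, where 1 is 0.1 rad. In form: [{"dx": .., "dy": .., "dz": .., "roll": ..}, ...]. A call has 1 to 20 rows; each row shifts and turns the commanded pose from where the row before left it, along the tool's axes as they then stand; what a row does not reach is not made up. A row lasts 1/12 s, in which the tool goes at most 41.7 mm and 7.16 degrees, less where a joint would pass 70% of its speed; a pose out of reach is approached as far as the arm can. A call with a number of a shift or a turn outside -1 to 1 is refused whole. A call with a gripper value outside its range is refused whole. OPENING is the opening, from -1 (shut) to 1 (fully open), set as the call begins (- or left out, the last holds). The fingers move at their own pace and stop on an object; the grip force is fixed at half the most. Time passes only in rows, so rows that do not move let the fingers close. It gives the time, the measured TCP pose, the force, the opening and the grip force at its end, in the units of the state.
- observe(): the state, without advancing time (a new reading comes with each control period).
- read_camera(name): name is "scene" or "side" or "wrist"; returns (picture, depth): 420x560x3 uint8, red, green, blue; 420x560 float32, m along the optical axis (not along the pixel's ray), 0 where there is no reading.
- get_calibration(name): a dict with "mtx" (3x3 intrinsics, pixels), "xyz" and "attitude" of the camera in the world; the wrist camera has in their place "tool_from_camera" (4x4, takes a point from camera to tool coordinates, whose origin is the TCP and whose axes are the flange's). Camera axes: x right, y up, looking along -z (the intrinsics and any distortion apply to the point x, -y, -z); pixel columns grow to the right and rows downward; lengths in m; the calibration is good to about 2 mm. A picture is of the moment at which its call begins: read the wrist's pose just before it. get_calibration takes no time and is no camera call.
- close_job(): hands the job in; it is judged then, once.
The state is a dict: "time": time; "joint_pos": joint angles; "qvel": joint speeds; "joint_efforts": joint torques, N m; "eef_pos": TCP position; "tcp_rot": TCP orientation; "force": force on the tool from outside, world axes, zero at the start; "torque": the same for the moment, N m; "finger_gap": finger opening in m; "grip_force": force on a finger pad.
Only numpy, scipy, OpenCV 4.12 (cv2) and the standard library are available. Lean on these libraries where they do the work, as an engineer would, in place of code of your own. Each camera call takes 0.05 s, during which the arm holds its last target. There are 200 camera calls.

## Working session

There is one attempt and no reset: what is moved stays moved. The work goes in short steps, Python scripts to look and compute and a shell command to move; the robot and the scene stay as the last step left them, time stands still between calls to the robot, and variables do not carry over. Pictures are saved under pics/ and viewed, at most 10 in all, crops included, and the job is handed in when it is done.

```bash
mkdir -p pics; ls; cat > h.py <<'E'
import numpy as np,cv2
from bench import observe,read_camera,get_calibration
from scipy.spatial.transform import Rotation as R
def save(n,im): cv2.imwrite('pics/'+n+'.png',im[...,::-1])
E
python3 - <<'E'
from h import *
print(observe())
for n in('scene','side','wrist'):
    c=get_calibration(n);print(n,c)
a,da=read_camera('scene');b,db=read_camera('side')
np.savez('first.npz',a=a,da=da,b=b,db=db)
save('scene',a);save('side',b)
E
```

```text
pics
{'time': 0.0, 'joint_pos': array([-1.39565305e-01,  3.13988666e-01,  4.50025018e-02,  1.30361800e+00,
        2.80353906e-05,  1.43122073e+00]), 'qvel': array([-0.00144657,  0.00013263,  0.00120312,  0.00107364, -0.00088978,
        0.00072674]), 'joint_efforts': array([-2.90074182e-03, -4.80629075e+01,  2.98531097e+01,  1.95313990e-02,
       -3.83516899e-04, -4.27451073e-05]), 'eef_pos': array([5.74493864e-01, 8.99210450e-05, 2.30425178e-01]), 'tcp_rot': array([-2.22039694e+00, -2.22041974e+00,  1.67318239e-03]), 'force': array([-0.02584272, -0.41144271,  0.66453974]), 'torque': array([-0.00286527,  0.03058309,  0.0213587 ]), 'grip_force': 0.0, 'finger_gap': 0.08533596772659623}
scene {'mtx': array([[424.84107958,   0.        , 281.67529034],
       [  0.        , 424.84107958, 208.51035482],
       [  0.        ,   0.        ,   1.        ]]), 'xyz': array([1.64901076, 0.24494893, 1.0097664 ]), 'attitude': array([0.65073492, 0.75852414, 1.65272303])}
side {'mtx': array([[463.6632673 ,   0.        , 278.34878438],
       [  0.        , 463.6632673 , 211.18038807],
       [  0.        ,   0.        ,   1.        ]]), 'xyz': array([ 0.01507217, -0.86460744,  0.74074405]), 'attitude': array([ 1.02505852, -0.29732395, -0.53765028])}
wrist {'mtx': array([[326.76526113,   0.        , 285.14498392],
       [  0.        , 326.76526113, 207.41590932],
       [  0.        ,   0.        ,   1.        ]]), 'tool_from_camera': array([[-7.83411511e-04,  9.59101174e-01,  2.83062405e-01,
         7.16316997e-02],
       [ 9.99999693e-01,  7.60594535e-04,  1.90502725e-04,
        -1.09446301e-03],
       [-3.25843315e-05,  2.83062467e-01, -9.59101475e-01,
        -1.41282509e-01],
       [ 0.00000000e+00,  0.00000000e+00,  0.00000000e+00,
         1.00000000e+00]])}
```

View pics/scene.png

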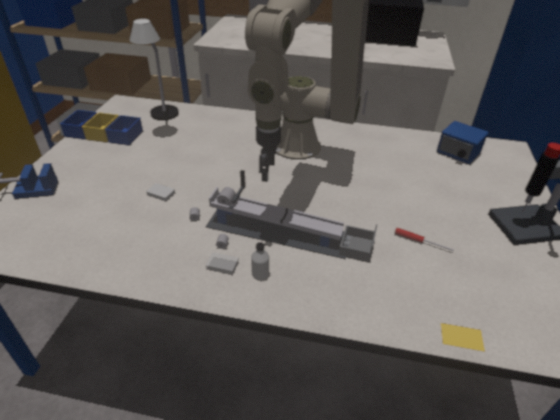

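View pics/side.png

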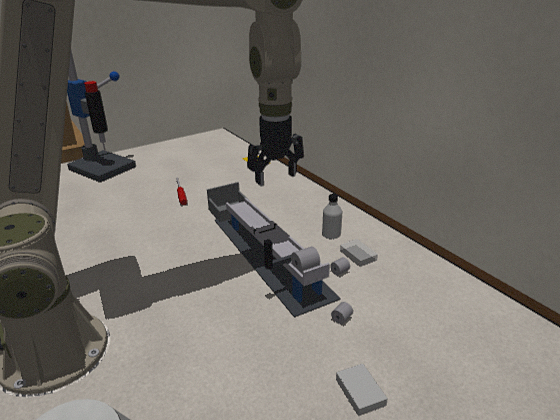

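The scene view shows the post at (242,178), the blank in the chute at (228,197), the strip at (285,214) and the open end at about (345,235). Cylinders that could be mistaken for the blank are at (195,214) and (222,240), both smaller and on the bench. Dark things that could be mistaken for the post are the strip (285,214) and the oil cap (260,247). I choose the cylinder at (228,197) on the chute and the post at (242,178). In the side view the post is at (268,253) and the blank at (305,258). Next I check that choice in a close crop.

```bash
python3 - <<'E'
from h import *
d=np.load('first.npz')
a=cv2.resize(d['a'][165:260,200:380],None,fx=4,fy=4,interpolation=cv2.INTER_CUBIC)
b=cv2.resize(d['b'][180:320,200:360],None,fx=3,fy=3,interpolation=cv2.INTER_CUBIC)
save('ca',cv2.convertScaleAbs(a,alpha=1.5)); save('cb',cv2.convertScaleAbs(b,alpha=1.5))
E
```

```text
(no output)
```

View pics/ca.png

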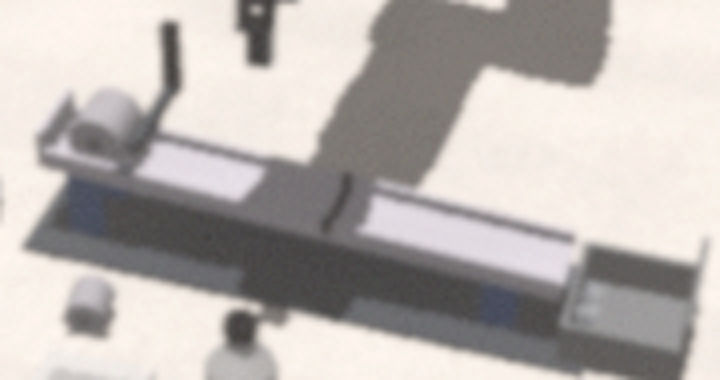

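View pics/cb.png

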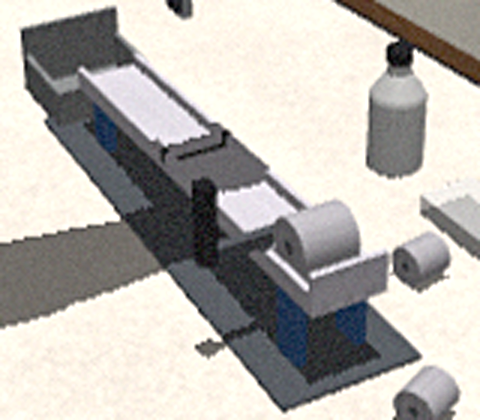

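The close crops confirm the choice: the large blank is behind the bar and the black post is on the robot's side. Both smaller cylinders are on the bench. Next I triangulate the post top and the strip's rim ends across the two views, and use depth for the chute's direction.

```bash
cat >> h.py <<'E'
def cam(n):
    c=get_calibration(n);return c['mtx'],np.array(c['xyz']),R.from_rotvec(c['attitude']).as_matrix()
def ray(n,p):
    K,o,A=cam(n);v=np.linalg.inv(K)@[p[0],p[1],1.];v=A@(v*[1,-1,-1]);return o,v   # v has unit depth
def tri(p,q):
    o,v=ray('scene',p);o2,w=ray('side',q)
    s=np.linalg.lstsq(np.c_[v,-w],o2-o,rcond=None)[0];x,y=o+s[0]*v,o2+s[1]*w
    return (x+y)/2,np.linalg.norm(x-y)
def cloud(n,D):
    K,o,A=cam(n);r,c=np.indices(D.shape)
    v=np.stack([(c-K[0,2])/K[0,0],-(r-K[1,2])/K[1,1],-np.ones(D.shape)],-1)*D[...,None]
    return v@A.T+o
E
python3 - <<'E'
from h import *
np.set_printoptions(precision=4,suppress=True)
d=np.load('first.npz')
for n,p,q in [('post',(242.5,171),(268,241)),('stripR',(287,209),(255.3,231.3)),('stripF',(281.75,221.5),(274.7,223.3)),('endR',(343,224.5),(228,204)),('endF',(340,237.5),(239,193))]:
    print(n,*tri(p,q))
# depth clouds, cluster chute
for n,k in(('scene','da'),('side','db')):
    P=cloud(n,d[k]);np.save(n+'P.npy',P)
    c=P.reshape(-1,3);m=(c[:,2]>.045)&(c[:,2]<.2)&(abs(c[:,0]-.62)<.12)&(abs(c[:,1])<.4)
    q=c[m];print(n,m.sum(),q.min(0),q.max(0))
    im=d['a' if n=='scene' else 'b'].astype(int)
    f=m&(im.reshape(-1,3).sum(1)>330)
    q=c[f];print('bright',len(q),np.median(q,0))
    np.save(n+'q.npy',c[m])
    b=(c[:,2]<.02)&(c[:,2]>-.02)&(c[:,0]>.4)&(c[:,0]<.9)&(abs(c[:,1])<.3);print('bench z',np.median(c[b,2]))
    # post top by depth
    p=(242,174) if n=='scene' else (268,244)
    print('post',P[p[1]-2:p[1]+3:2,p[0]])
E
```

```text
post [ 0.4752 -0.1147  0.1632] 0.002759097007648361
stripR [0.5415 0.0581 0.0766] 0.004308421506773635
stripF [0.6065 0.056  0.0779] 0.003380257243808688
endR [0.5638 0.2548 0.0645] 0.002615548057878692
endF [0.6199 0.2605 0.0724] 0.028293557882408317
scene 2717 [ 0.5014 -0.2078  0.045 ] [0.6589 0.3638 0.1314]
bright 1171 [0.5662 0.1037 0.073 ]
bench z 0.0002359878108598723
post [[ 0.4841 -0.1127  0.1663]
 [ 0.4845 -0.1129  0.1581]
 [ 0.4812 -0.1143  0.1471]]
side 3293 [ 0.5005 -0.2095  0.045 ] [0.6552 0.3687 0.1298]
bright 1159 [ 0.5721 -0.027   0.0723]
bench z -0.0012619062290668004
post [[ 0.4727 -0.1208  0.1639]
 [ 0.4718 -0.122   0.1595]
 [ 0.4695 -0.1255  0.1569]]
```

```bash
python3 - <<'E'
from h import *
np.set_printoptions(precision=4,suppress=True)
q=np.r_[np.load('sceneq.npy'),np.load('sideq.npy')]
yaw=-np.radians(5.4);
for it in range(3):
    ex=np.array([np.cos(yaw),np.sin(yaw),0]);ey=np.array([-np.sin(yaw),np.cos(yaw),0])
    o=np.array([.574,.057,0])-.02*ey if it==0 else o
    X=(q-o)@np.c_[ex,ey,[0,0,1]]
    fl=.07-.05*X[:,1]
    m=(abs(X[:,1])<.2)&(X[:,2]>fl+.008)&(X[:,2]<fl+.016)
    S=[]
    for y in np.r_[np.arange(-.13,0,.01),np.arange(.05,.2,.01)]:
        s=X[m&(abs(X[:,1]-y)<.006)]
        s=s[abs(s[:,0])<.045]
        l,r=s[s[:,0]<-.015,0],s[s[:,0]>.015,0]
        if len(l)>3 and len(r)>3:S.append((y,np.median(l),np.median(r)))
    S=np.array(S);pl=np.polyfit(S[:,0],S[:,1],1);pr=np.polyfit(S[:,0],S[:,2],1)
    print(len(S),pl,pr,np.degrees(yaw),o,'res',np.std(S[:,1]-np.polyval(pl,S[:,0])),np.std(S[:,2]-np.polyval(pr,S[:,0])))
    k=(pl[0]+pr[0])/2;c=(pl[1]+pr[1])/2
    o=o+c*ex;yaw-=k
# floor height
m=(abs(X[:,0])<.02)&(abs(X[:,2]-fl)<.008)&(X[:,1]>.05)&(X[:,1]<.2)
print('floor',m.sum(),np.polyfit(X[m,1],X[m,2],1))
T=np.c_[ex,ey,[0,0,1]]
for n,w in(('post',(.4752,-.1147,.1632)),('stripR',(.5415,.0581,.0766)),('stripF',(.6065,.056,.0779)),('endR',(.5638,.2548,.0645))):print(n,(np.array(w)-o)@T)
m=(X[:,2]>.105)&(abs(X[:,0])<.03)&(X[:,1]<-.1);print('blank top',X[m].mean(0),X[m].min(0),X[m].max(0))
m=(X[:,2]>.115)&(X[:,0]<-.05);print('post',m.sum(),np.median(X[m],0))
print('end plate min y',np.percentile(X[:,1],.5),'max',X[:,1].max())
E
```

```text
29 [-0.0032 -0.0312] [-0.001   0.0305] -5.4 [0.5721 0.0371 0.    ] res 0.0011117280648496807 0.0007637818793087312
29 [-0.0011 -0.0308] [0.001  0.0308] -5.279983633114596 [0.5718 0.0371 0.    ] res 0.0011183170257429815 0.0007658951075408144
29 [-0.0011 -0.0308] [0.0011 0.0308] -5.276519057247215 [0.5718 0.0371 0.    ] res 0.0011183205911578873 0.0007658938064163171
floor 630 [-0.0484  0.0687]
post [-0.0822 -0.1601  0.1632]
stripR [-0.0321  0.0181  0.0766]
stripF [0.0328 0.022  0.0779]
endR [-0.028   0.216   0.0645]
blank top [-0.0014 -0.2039  0.118 ] [-0.03   -0.2456  0.105 ] [ 0.03   -0.1593  0.1314]
post 0 [nan nan nan]
end plate min y -0.24400299986690419 max 0.3289248880421222
  return _methods._mean(a, axis=axis, dtype=dtype,
  ret = um.true_divide(
```

```bash
cat >> h.py <<'E'
O=np.array([.5718,.0371,0]);yw=np.radians(-5.277)
T=np.array([[np.cos(yw),-np.sin(yw),0],[np.sin(yw),np.cos(yw),0],[0,0,1]])
def st():
    s=observe();p=(s['eef_pos']-O)@T
    x=R.from_rotvec(s['tcp_rot']).as_matrix()[:,0]
    print('t %.3f chute mm'%s['time'],(p*1e3).round(1),'yawerr deg %.2f'%(np.degrees(np.arctan2(x[0],x[1]))+np.degrees(yw)),'F',(s['force']@T).round(2),'gap %.4f'%s['finger_gap'])
    return s
E
python3 -m jog '[{"roll":0.92},{"dx":-0.1,"dy":-0.073},{"dx":-0.1,"dy":-0.073},{"dx":-0.1,"dy":-0.073}]' 0.05; python3 -c "from h import *;st()"
python3 -m jog '[{"dx":-0.1,"dy":-0.073},{"dx":-0.1,"dy":-0.073},{"dx":-0.1,"dy":-0.073},{},{}]'
python3 - <<'E'
from h import *
st();im,D=read_camera('wrist');save('w1',im)
E
```

```text
t 0.100 chute mm [  6.1 -36.6 230.5] yawerr deg -5.28 F [-0.13 -0.89 -0.37] gap 0.0856
t 0.100 chute mm [  6.1 -36.6 230.5] yawerr deg -5.28 F [-0.13 -0.89 -0.37] gap 0.0856validation failed for argument at $[0]...
validation failed for argument at $[0]...
```

View pics/w1.png

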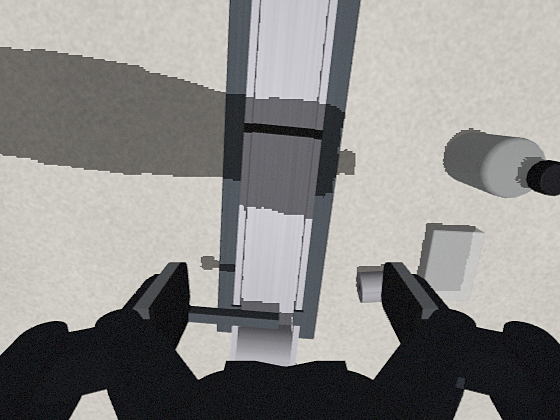

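The rows need all four keys, so nothing moved. The wrist view from the start pose shows the strip at (284,131), the bar at (235,315) and the blank at (265,345).

```bash

python3 -m jog '[{"dx":0,"dy":0,"dz":0,"roll":0.92},{"dx":-0.1,"dy":-0.073,"dz":0,"roll":0},{"dx":-0.1,"dy":-0.073,"dz":0,"roll":0},{"dx":-0.1,"dy":-0.073,"dz":0,"roll":0}]' 0.05; python3 -c "from h import *;st()"
python3 -m jog '[{"dx":-0.1,"dy":-0.073,"dz":0,"roll":0},{"dx":-0.1,"dy":-0.073,"dz":0,"roll":0},{"dx":-0.1,"dy":-0.073,"dz":0,"roll":0},{"dx":0,"dy":0,"dz":0,"roll":0},{"dx":0,"dy":0,"dz":0,"roll":0}]'
python3 - <<'E'
from h import *
st();im,D=read_camera('wrist');save('w2',im)
E
```

```text
time: 0.48
eef_pos: [0.5251, -0.0559, 0.2307]
tcp_rot: [-2.319, -2.118, 0.001]
force: [0.5, -0.4, 0.2]
finger_gap: 0.0448
grip_force: 0.0
t 0.483 chute mm [-37.9 -96.9 230.7] yawerr deg -0.08 F [ 0.49 -0.33  0.15] gap 0.0448
time: 0.9
eef_pos: [0.4762, -0.1121, 0.2313]
tcp_rot: [-2.324, -2.114, -0.0]
force: [-0.5, -0.3, -0.3]
finger_gap: 0.0448
grip_force: 0.0
t 0.900 chute mm [ -81.5 -157.4  231.3] yawerr deg 0.13 F [-0.44 -0.33 -0.28] gap 0.0448
```

View pics/w2.png

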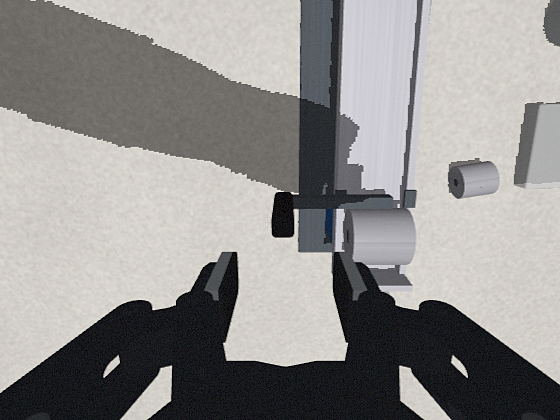

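The post top at (283,215) sits centred between the fingers at (287,270), and the blank is clear of them. Descend, then pull most of the way and check.

```bash

python3 -m jog '[{"dx":0,"dy":0,"dz":0.145,"roll":0},{"dx":0,"dy":0,"dz":0.145,"roll":0},{"dx":0,"dy":0,"dz":0.145,"roll":0},{"dx":0,"dy":0,"dz":0.14,"roll":0},{"dx":0,"dy":0,"dz":0,"roll":0}]'; python3 -c "from h import *;st()"
python3 -m jog '[{"dx":0,"dy":-0.04,"dz":0,"roll":0},{"dx":0,"dy":-0.04,"dz":0,"roll":0},{"dx":0,"dy":-0.04,"dz":0,"roll":0},{"dx":0,"dy":0,"dz":0,"roll":0}]'
python3 - <<'E'
from h import *
st();im,D=read_camera('wrist');save('w3',im)
E
```

```text
time: 1.37
eef_pos: [0.4737, -0.1091, 0.1112]
tcp_rot: [-2.314, -2.113, 0.006]
force: [-1.5, -0.6, -0.9]
finger_gap: 0.0449
grip_force: 0.0
t 1.367 chute mm [ -84.2 -154.6  111.2] yawerr deg -0.09 F [-1.49 -0.7  -0.87] gap 0.0449
time: 1.7
eef_pos: [0.4525, -0.1092, 0.1181]
tcp_rot: [2.32, 2.116, 0.001]
force: [-0.5, 0.3, -0.8]
finger_gap: 0.0451
grip_force: 0.0
t 1.700 chute mm [-105.4 -156.7  118.1] yawerr deg -0.01 F [-0.51  0.23 -0.84] gap 0.0451
```

View pics/w3.png

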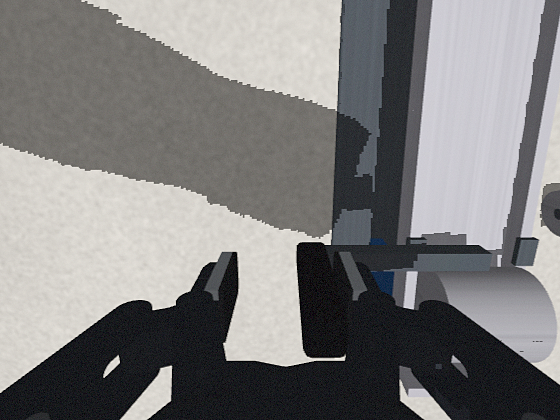

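The finger's pad now bears on the post, which is at (322,300), and the bar has begun to move. I write the blank locator and test it on the waiting blank (expected y = -190) before the final pull.

```bash
cat >> h.py <<'E'
from scipy.optimize import least_squares
def blank(n,ymax=.3):
    t=observe()['time'];im,D=read_camera(n)
    P=(cloud(n,D).reshape(-1,3)-O)@T;P=P[(D.ravel()>0)&(im.reshape(-1,3).min(1)>60)]
    fl=.07-.05*P[:,1];h=P[:,2]-fl
    q=P[(abs(P[:,0])<.022)&(h>.022)&(h<.056)&(P[:,1]<ymax)&(P[:,1]>-.232)]
    if len(q)<8: print(n,'few',len(q));return
    f=lambda y:np.hypot(q[:,1]-y,q[:,2]-(.095-.05*y))-.025
    r=min((least_squares(f,y0,loss='soft_l1',f_scale=.002) for y0 in(q[:,1].min()+.02,np.median(q[:,1]),q[:,1].max()-.02)),key=lambda r:r.cost)
    print('%s t %.3f blank y %.1f mm n %d rms %.1f'%(n,t,r.x[0]*1e3,len(q),1e3*np.median(abs(f(r.x)))))
    return im
E
python3 -m jog '[{"dx":0,"dy":-0.065,"dz":0,"roll":0},{"dx":0,"dy":-0.065,"dz":0,"roll":0},{"dx":0,"dy":0,"dz":0,"roll":0},{"dx":0,"dy":0,"dz":0,"roll":0}]'
python3 - <<'E'
from h import *
st();blank('side');blank('scene');st()
im,D=read_camera('wrist');P=None
E
```

```text
time: 2.08
eef_pos: [0.4273, -0.1071, 0.1172]
tcp_rot: [2.321, 2.115, 0.001]
force: [-0.4, -0.1, -0.8]
finger_gap: 0.0449
grip_force: 0.0
t 2.083 chute mm [-130.6 -156.9  117.2] yawerr deg 0.03 F [-0.39 -0.1  -0.8 ] gap 0.0449
side t 2.083 blank y -190.7 mm n 295 rms 1.4
scene t 2.133 blank y -191.8 mm n 143 rms 1.1
t 2.183 chute mm [-130.2 -156.9  116.9] yawerr deg 0.01 F [-0.55  0.25  0.52] gap 0.0446
```

```bash

python3 -m jog '[{"dx":0,"dy":-0.093,"dz":0,"roll":0},{"dx":0.17,"dy":0,"dz":0,"roll":0},{"dx":0.19,"dy":0,"dz":0,"roll":0},{"dx":0.142,"dy":0.124,"dz":0,"roll":0},{"dx":0.142,"dy":0.124,"dz":0,"roll":0},{"dx":0.142,"dy":0.124,"dz":0,"roll":0}]'
python3 -c "
from h import *
s=st();print(s['qvel'].round(3))"
python3 -m jog '[{"dx":0.142,"dy":0.124,"dz":0,"roll":0},{"dx":0.142,"dy":0.124,"dz":0,"roll":0},{"dx":0.142,"dy":0.125,"dz":0,"roll":0}]' -1
python3 - <<'E'
from h import *
s=st();print(s['qvel'].round(3));blank('side',.04)
E
```

```text
time: 2.73
eef_pos: [0.4983, 0.0461, 0.1164]
tcp_rot: [2.321, 2.116, 0.001]
force: [1.5, 0.6, 0.0]
finger_gap: 0.0449
grip_force: 0.0
t 2.733 chute mm [-74.    2.2 116.4] yawerr deg -0.01 F [1.45 0.69 0.01] gap 0.0449
[ 0.708  0.645  0.841  0.183 -0.004  0.7  ]
time: 2.98
eef_pos: [0.5806, 0.1244, 0.1159]
tcp_rot: [2.321, 2.118, -0.0]
force: [0.9, -0.4, -0.2]
finger_gap: 0.009
grip_force: 0.0
t 2.983 chute mm [  0.7  87.7 115.9] yawerr deg -0.03 F [ 0.97 -0.34 -0.24] gap 0.0090
[ 0.504  0.694  1.049  0.345 -0.003  0.504]
side t 2.983 blank y -142.6 mm n 278 rms 1.4
```

```bash

python3 -m jog '[{"dx":0,"dy":0,"dz":0.1,"roll":0},{"dx":0,"dy":0,"dz":0.09,"roll":0},{"dx":0,"dy":0,"dz":0,"roll":0}]'
python3 - <<'E'
from h import *
st();blank('side',.04);blank('scene',.04);st()
E
```

```text
time: 3.28
eef_pos: [0.5769, 0.1228, 0.0742]
tcp_rot: [-2.317, -2.115, 0.008]
force: [-1.4, -0.8, -0.5]
finger_gap: 0.0002
grip_force: 0.0
t 3.283 chute mm [-2.9 85.8 74.2] yawerr deg -0.06 F [-1.29 -0.92 -0.47] gap 0.0002
side t 3.283 blank y -98.4 mm n 257 rms 1.4
scene t 3.333 blank y -91.1 mm n 139 rms 1.2
t 3.383 chute mm [-1.3 85.6 77.5] yawerr deg -0.01 F [0.22 0.63 0.29] gap -0.0000
```

```bash

python3 -m jog '[{"dx":0,"dy":0,"dz":0,"roll":0},{"dx":0,"dy":0,"dz":0,"roll":0},{"dx":0,"dy":0,"dz":0,"roll":0}]' | head -1
python3 - <<'E'
from h import *
st();blank('side',.05);blank('scene',.05);blank('side',.05);st()
E
```

```text
time: 3.63
t 3.633 chute mm [ 0.3 85.6 79.7] yawerr deg 0.02 F [-0.66  0.33  0.29] gap 0.0001
side t 3.633 blank y -32.8 mm n 234 rms 1.6
scene t 3.683 blank y -23.3 mm n 138 rms 1.1
side t 3.733 blank y -11.6 mm n 226 rms 1.6
t 3.783 chute mm [-0.1 85.6 79.2] yawerr deg 0.01 F [0.07 0.22 0.13] gap 0.0001
```

```bash

python3 -m jog '[{"dx":0,"dy":0,"dz":0,"roll":0},{"dx":0,"dy":0,"dz":0,"roll":0},{"dx":0.05,"dy":0,"dz":0.003,"roll":0},{"dx":0.08,"dy":0,"dz":0.004,"roll":0},{"dx":0.075,"dy":0,"dz":0.004,"roll":0},{"dx":0.07,"dy":0,"dz":0.004,"roll":0},{"dx":0.06,"dy":0,"dz":0.003,"roll":0},{"dx":0.05,"dy":0,"dz":0.003,"roll":0},{"dx":0.04,"dy":0,"dz":0.002,"roll":0},{"dx":0.03,"dy":0,"dz":0.002,"roll":0},{"dx":0.025,"dy":0,"dz":0.001,"roll":0},{"dx":0.015,"dy":0,"dz":0.001,"roll":0},{"dx":0.01,"dy":0,"dz":0,"roll":0},{"dx":0.005,"dy":0,"dz":0,"roll":0},{"dx":0,"dy":0,"dz":0,"roll":0},{"dx":0,"dy":0,"dz":0,"roll":0},{"dx":0,"dy":0,"dz":0,"roll":0},{"dx":0,"dy":0,"dz":0,"roll":0},{"dx":0,"dy":0,"dz":0,"roll":0},{"dx":0,"dy":0,"dz":0,"roll":0}]'
python3 - <<'E'
from h import *
st();blank('side',.165);im=blank('scene',.165);blank('side',.165);s=st()
save('end',cv2.resize(im[150:270,190:390],None,fx=3,fy=3))
E
```

```text
time: 5.45
eef_pos: [0.5886, 0.224, 0.073]
tcp_rot: [2.321, 2.117, 0.0]
force: [-0.5, 0.8, 0.8]
finger_gap: -0.0001
grip_force: 0.4
t 5.450 chute mm [ -0.5 187.6  73. ] yawerr deg 0.01 F [-0.55  0.8   0.79] gap -0.0001
side t 5.450 blank y 151.6 mm n 181 rms 1.8
scene t 5.500 blank y 151.7 mm n 102 rms 0.9
side t 5.550 blank y 151.4 mm n 178 rms 1.8
t 5.600 chute mm [ -0.5 187.7  73. ] yawerr deg -0.00 F [0.05 0.67 0.96] gap -0.0002
```

View pics/end.png

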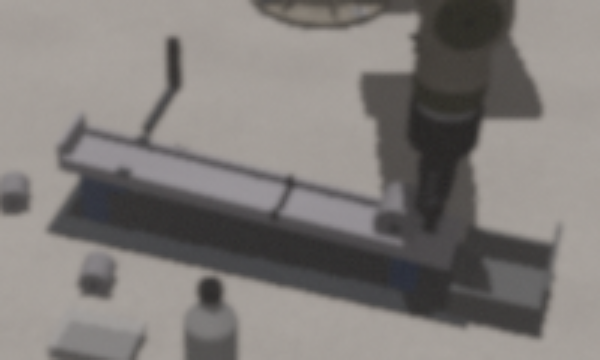

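The picture shows the gate drawn out with its post at crop (173,60). The blank rests against the fingers at (390,215), below the strip at (285,195) and short of the open end. I hold there for the 1.5 s step, then hand in.

```bash

python3 -m jog '[{"dx":0,"dy":0,"dz":0,"roll":0},{"dx":0,"dy":0,"dz":0,"roll":0},{"dx":0,"dy":0,"dz":0,"roll":0},{"dx":0,"dy":0,"dz":0,"roll":0},{"dx":0,"dy":0,"dz":0,"roll":0},{"dx":0,"dy":0,"dz":0,"roll":0},{"dx":0,"dy":0,"dz":0,"roll":0},{"dx":0,"dy":0,"dz":0,"roll":0},{"dx":0,"dy":0,"dz":0,"roll":0},{"dx":0,"dy":0,"dz":0,"roll":0},{"dx":0,"dy":0,"dz":0,"roll":0},{"dx":0,"dy":0,"dz":0,"roll":0},{"dx":0,"dy":0,"dz":0,"roll":0},{"dx":0,"dy":0,"dz":0,"roll":0},{"dx":0,"dy":0,"dz":0,"roll":0},{"dx":0,"dy":0,"dz":0,"roll":0},{"dx":0,"dy":0,"dz":0,"roll":0},{"dx":0,"dy":0,"dz":0,"roll":0}]'
python3 - <<'E'
from h import *
st();blank('side',.165);blank('scene',.165)
from bench import close_job
print(close_job())
E
```

```text
time: 7.1
eef_pos: [0.5885, 0.2241, 0.0729]
tcp_rot: [2.321, 2.117, 0.0]
force: [0.2, 0.6, 0.8]
finger_gap: 0.0002
grip_force: 0.4
t 7.100 chute mm [ -0.5 187.7  72.9] yawerr deg -0.00 F [0.16 0.6  0.76] gap 0.0002
side t 7.100 blank y 151.6 mm n 178 rms 2.1
scene t 7.150 blank y 151.8 mm n 96 rms 1.1
the job is handed in; nothing more can be done
None
```

I pulled the gate out, caught the blank with the moving fingers and eased it to rest at chute y ≈ 152 mm; it was still there against the fingers when I handed the job in at about 7.2 s, and no verdict was returned.

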